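Slide a test plate under the thickness gauge bridge and bring the gauge down on it

TASK

Push the red test plate across the granite with the fingertips, flat and without gripping, lifting or tipping it, under the low bridge of the thickness gauge until it lies snug against both the side fence and the end stop. Then press gently down on the black cap on top of the dial gauge until its foot rests on the plate. Leave everything else on the bench where it is.

Things in the scene. Friction and masses are not known exactly. Their poses are not given: they have to be found in the camera images.
- gauge: Bridge-type thickness gauge, fixed to the bench: black granite slab 340 (x) x 280 (y) mm, its top 48 mm above the bench, carrying a low bridge, a fence, a stop and a dial gauge. Origin: on the bench under the slab's centre; +x is the way the plate goes under the bridge (away from the robot), +y points to the fence, z up.
- bridge (a point): Centre of the underside of the grey bridge beam, 15 mm above the slab (gauge frame x = 55, y = 0 mm). The beam is 34 mm deep in x, 196 mm long in y, its top 43 mm above the slab; it stands on two steel uprights that leave 144 mm between them (y = -72 to 72 mm). The dial gauge stands on its middle. Axes as gauge.
- fence (a point): Middle of the lower inner edge of the steel side fence, on the slab's top (gauge frame x = -22.5, y = 47.5 mm). The fence runs 235 mm along x, is 10 mm high and 12 mm wide (to +y). Axes as gauge.
- stop (a point): Middle of the lower near edge of the steel end stop, on the slab's top (gauge frame x = 95, y = 0 mm). It is 70 mm long in y, 10 mm high, 12 mm deep. Axes as gauge.
- plate_home (a point): Point on the slab's top where the plate's origin lies when the plate is against both fence and stop: gauge frame x = 35, y = 0, z = 48 mm. Axes as gauge.
- plate: Red flat test plate, 120 (x) x 95 (y) x 10 (z) mm, about 0.3 kg, lying loose on the slab in front of the bridge (on the robot's side), off the fence and askew. Origin: centre of its underside. Ground smooth, it slides easily (friction about 0.3). It clears the bridge by 5 mm. Home, its near edge stands 63 mm out in front of the beam.
- head (a joint): Vertical slide of the gauge head (foot, stem, round dial 60 mm across and cap move as one), in m, growing downward. Range 0 to 0.012; at 0 the foot hangs 8 mm above the top of a plate that lies on the slab, at about 0.008 it rests on the plate. It starts at 0 to 0.0015, well clear of the plate. Friction holds it wherever it is left; pushing it down takes about 5 N.
- cap_top (a point): Centre of the top face of the black press cap (24 mm across, 12 mm high) on top of the dial; moves with the head. With the head at 0 it is 155 mm above the slab's top. The dial under it is 60 mm across in y and 24 mm thick in x.
- spare_plate: Bare grey plate 120 x 95 x 10 mm lying on the bench on the fence side of the gauge. Leave alone. Origin: centre of its underside.
- setting_block: Steel setting block 30 x 18 x 24 mm standing on the slab's far corner beyond the bridge. Leave alone. Origin: centre of its underside.
- brush: Dusting brush lying on the bench on the other side of the gauge, about 200 mm long. Leave alone.
- reagent_bottle: Clear bottle with blue cap, 70 mm across, 160 mm high. Leave alone. Origin: centre of its underside.
- amber_jar: Amber jar with white lid, 68 mm across, 100 mm high. Leave alone. Origin: centre of its underside.
- beaker: Glass beaker 72 mm across, 95 mm high. Leave alone. Origin: centre of its underside.
- tip_box: White box with green lid, 120 x 85 x 72 mm. Leave alone. Origin: centre of its underside.
- spray_bottle: White spray bottle with red trigger head, 80 mm across, 206 mm high. Leave alone. Origin: centre of its underside.
Not all that is in view belongs to the job. Leave any green or yellow look-alike of the plate alone.

How it is judged:
By the outcome, as a careful person would: the job done as asked, in the order asked, and still so for the second after the job is handed in, with the robot touching nothing.
It also fails if it takes over 54 s, if anything falls off the work surface, if the arm or the gripper's body presses on something with over 40 N, if the wrist force passes 120 N, or if a joint passes its speed limit or range.

ROBOT

A 7-joint arm with a two-finger parallel gripper is mounted at the origin on the work surface. World frame = base frame: x ahead of the robot, y to its left, z up, the work surface at z = 0. Lengths are in m, angles in degrees, forces in N, time in s.
With the tool pointing down it reaches from about 0.425 to 0.875 m from the base axis. Payload 4.7 kg.
Tool frame: the origin (TCP) lies at the very end of the fingers, on their centre line; the grasp point (between the pads) lies 19 mm behind it; z points along the fingers, y is the line along which they close (so a half turn about z gives the same grasp; the last joint's range is limited). The gripper opens to 87 mm and grips with 3 to 60 N. Pads are 19 mm wide; open, the fingers measure 117 mm over their backs; the gripper's body (75 mm by 190 mm) begins 51 mm behind the grasp point.
Start: joints at [-70.697, 18.392, -4.016, 83.108, 1.295, 78.541, -3.26], TCP at [0.206, 0.616, 0.223] pointing down, gripper open.
Joint ranges: [-163.93, 163.93], [-17.29, 119.83], [-79.2, 71.16], [3.27, 140.29], [-89.18, 269.18], [5.43, 117.66], [-154.24, 154.24]. Speed limits (degrees/s): [147.25, 147.25, 180, 180, 180, 180, 180].

INTERFACE

Orientations are given as [roll, pitch, yaw] about the fixed x, y, z axes, in that order (R = Rz(yaw) Ry(pitch) Rx(roll)).
In Python, from cell import get_obs, read_camera, sign_off, silhouettes gives the robot as it stands.
- The arm moves only by the tool play_rows, never from a script. Its argument "steps" is a list that holds one entry, the list of rows, each a list of 7 numbers: the shift along the tool's x, y, z in m, then the turn, a rotation vector about the tool's x, y, z in rad, then the finger opening in m, from 0 to 0.087. A call has 1 to 12 rows; each row shifts and turns the commanded pose from where the row before left it, along the tool's axes as they then stand; what a row does not reach is not made up. A row lasts 1/10 s, in which the tool goes at most 50 mm and 8.59 degrees, less where a joint would pass 70% of its speed; a pose out of reach is approached as far as the arm can. A call is refused whole if a number of a shift passes 0.05 or a number of a turn 0.15, either way. A call with a gripper value outside its range is refused whole. The fingers move at their own pace and stop on an object; "force" is the grip in N (left out, the last holds). Time passes only in rows, so rows that do not move let the fingers close. It gives the time, the measured TCP pose, the force, the opening and the grip force at its end, in the units of the state.
- get_obs(): the state, without advancing time (a new reading comes with each control period).
- read_camera(name): name is "side" or "top"; returns a dict with "frame" (384x512x3 uint8, red, green, blue), "intrinsics" (3x3 intrinsics, pixels), "k1" (the pictures are not rectified: a ray, as slopes to the right and down, at radius r is drawn at 1 + k1 r^2 times it, then the intrinsics apply), "view" (4x4, takes a point from world to camera coordinates). Camera axes: x right, y up, looking along -z (the intrinsics and any distortion apply to the point x, -y, -z); pixel columns grow to the right and rows downward; lengths in m; the calibration is good to about 2 mm. A picture is of the moment at which its call begins. There is no depth.
- sign_off(): hands the job in; it is judged then, once.
Trained networks look in the newest picture that a camera, given by its name, has taken for a name from the list of things; names that differ only in an ending like _2 or _b are one class to them, and where a whole thing is asked for, a point or a joint stands for the part that bears it (a point fixed in the world has none). Each returns a list of dicts, best first, with "p" (0 to 1); they miss things now and then, are a little off and sometimes report something else, mostly with a low value. They report only what shows in the picture. A call takes as long as a camera call. They do not tell look-alikes from the thing itself.
- silhouettes(camera, name): "pixels" (384x512 bool, what is visible of it) and "extent" ([left, top, right, bottom] in pixels, round what is visible of it).
The state is a dict: "time_s": time; "qpos": joint angles; "joint_velocities": joint speeds; "effort": joint torques, N m; "tool_pos": TCP position; "tool_rot": TCP orientation; "force": force on the tool from outside, world axes, zero at the start; "wrist_torque": the same for the moment, N m; "grip_width": finger opening in m; "grasp_force": force on a finger pad.
Only numpy, scipy, OpenCV 4.12 (cv2) and the standard library are available. Lean on these libraries where they do the work, as an engineer would, in place of code of your own. Each camera call takes 0.05 s, during which the arm holds its last target. There are 200 camera calls.

## Working session

There is one attempt and no reset: what is moved stays moved. The work goes in short steps, Python scripts to look and compute and a tool call to move; the robot and the scene stay as the last step left them, time stands still between calls to the robot, and variables do not carry over. Pictures are saved under pics/ and viewed, at most 10 in all, crops included, and the job is handed in when it is done.

Besides the shell and the picture viewer there is one more tool, called after "Emit:" as a command line: name --argument value ..., lists and objects as JSON in quotes. play_rows: Moves the arm, as the interface text tells. Its arguments: {"type":"object","properties":{"steps":{"type":"array","items":{"type":"array","items":{"type":"array","items":{"type":"number"}}}},"force":{"type":"number"}},"required":["steps"]}

```bash
mkdir -p pics; ls
python3 - <<'E'
from cell import *
import cv2
o=get_obs();print(o)
for c in ("side","top"):
    r=read_camera(c);cv2.imwrite(f"pics/{c}0.png",r["frame"][:,:,::-1])
    print(c,r["intrinsics"],r["k1"],r["view"])
    for n in ("plate","gauge","cap_top","spare_plate","setting_block"):
        print(n,[(round(d["p"],2),d["extent"],int(d["pixels"].sum())) for d in silhouettes(c,n)])
E
```

```text
pics
{'time_s': 0.0, 'qpos': array([-70.69654549,  18.43741877,  -4.01762485,  83.17402662,
         1.29522615,  78.54129193,  -3.25912702]), 'joint_velocities': array([ 0.06595485, -0.05252086,  0.10260984, -0.02309763,  0.04578623,
       -0.02495831, -0.03517853]), 'effort': array([ 6.22322859e-04, -4.91285205e+01, -4.03271439e-01, -3.12521839e+01,
       -6.38020132e-02,  4.38769755e-02,  1.85271902e-04]), 'tool_pos': array([0.20605414, 0.61589497, 0.22148807]), 'tool_rot': array([-1.79892527e+02,  5.32694318e-03,  1.61509185e+02]), 'force': array([-0.30214056,  0.23520217,  0.7668639 ]), 'wrist_torque': array([-0.0371805 ,  0.01591689,  0.05492142]), 'grasp_force': 0.0, 'grip_width': 0.08710832003474175}
side [[442.72902499   0.         261.9016289 ]
 [  0.         442.72902499 191.99013436]
 [  0.           0.           1.        ]] -0.11138346272215145 [[ 0.82269478 -0.56803467  0.02258133 -0.43029243]
 [ 0.28950503  0.45281909  0.84329218 -0.27541984]
 [-0.48924445 -0.68723467  0.5369808  -1.12495975]
 [ 0.          0.          0.          1.        ]]
plate [(0.92, [246.8, 
[... 553 characters left out ...]
          0.           1.        ]] -0.13303545715479415 [[-0.02837011 -0.99952695  0.01187459  0.00817564]
 [ 0.98063977 -0.02552749  0.19414937 -0.52593089]
 [-0.1937544   0.01715273  0.9809001  -1.68229008]
 [ 0.          0.          0.          1.        ]]
plate [(0.98, [321.6, 116.9, 358.6, 149.0], 656), (0.94, [306.8, 243.6, 345.1, 277.0], 772), (0.67, [251.2, 169.8, 283.5, 203.3], 841)]
gauge [(0.59, [216.9, 121.9, 306.7, 225.3], 5744)]
cap_top [(0.38, [214.8, 120.9, 305.8, 223.8], 5868)]
spare_plate [(0.96, [186.5, 154.3, 217.8, 191.1], 762)]
setting_block [(0.51, [250.5, 129.9, 256.3, 136.4], 32), (0.34, [132.7, 148.3, 157.1, 168.2], 369), (0.18, [261.3, 143.8, 274.1, 154.9], 137)]
```

Run:
```python
import cv2
a=cv2.imread("pics/top0.png")[90:250,170:370];cv2.imwrite("pics/t1.png",cv2.resize(a,(750,600),interpolation=cv2.INTER_CUBIC))
a=cv2.imread("pics/side0.png")[150:300,180:380];cv2.imwrite("pics/s1.png",cv2.resize(a,(800,600),interpolation=cv2.INTER_CUBIC))
```

```text
(no output)
```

View pics/t1.png

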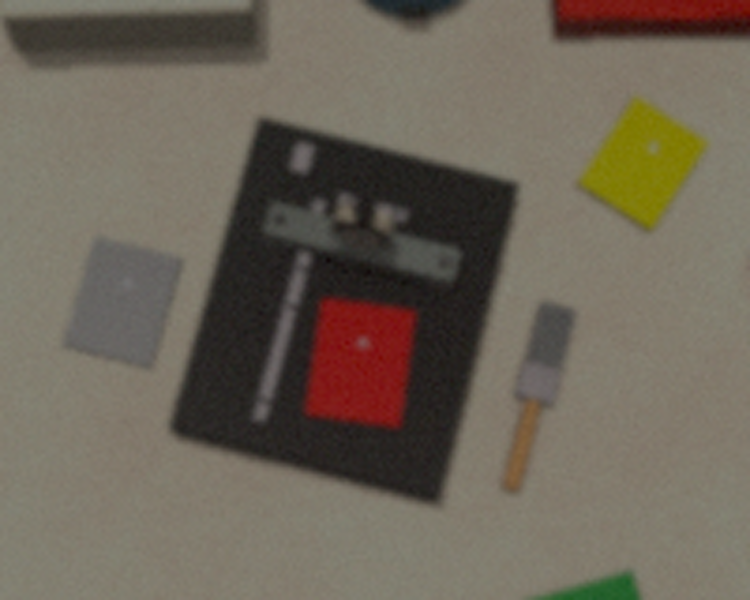

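View pics/s1.png

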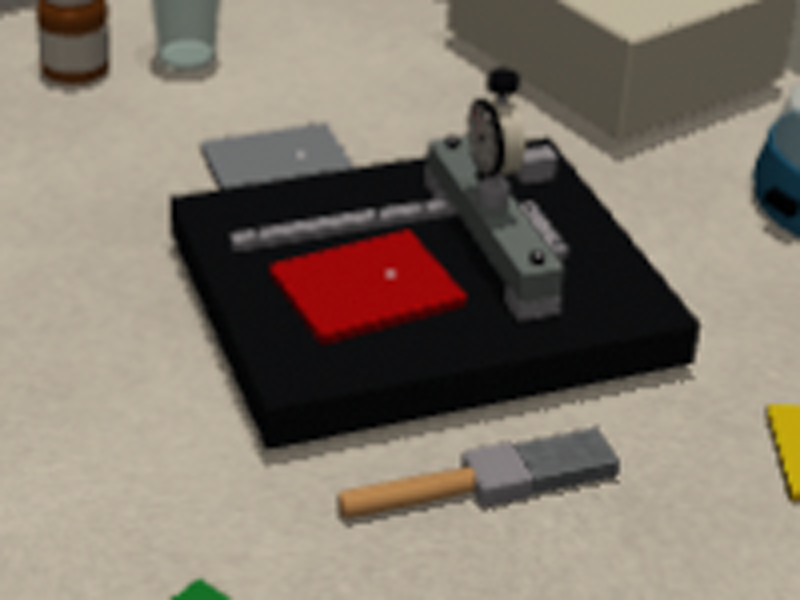

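View pics/side0.png

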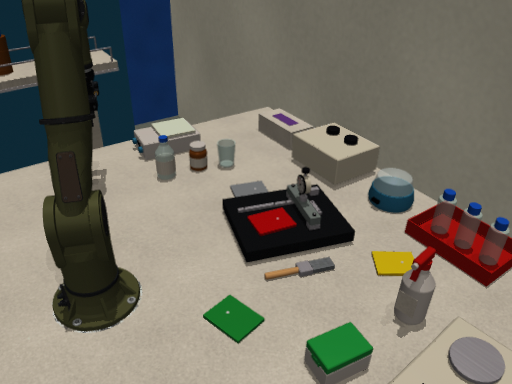

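The top view shows the red plate at about (266,186), askew inside the fence on the black slab, with the bridge beyond it and the yellow and green look-alikes elsewhere. In the side view the plate is at about (272,221) and the cap at about (305,170).

```bash
cat > h.py <<'E'
import numpy as np, cv2
from cell import *
from scipy.optimize import least_squares
def proj(r,P):
    V=np.array(r["view"]);P=np.atleast_2d(P);c=P@V[:3,:3].T+V[:3,3]
    x=c[:,0]/-c[:,2];y=-c[:,1]/-c[:,2];s=1+r["k1"]*(x*x+y*y);K=np.array(r["intrinsics"])
    return np.c_[K[0,0]*x*s+K[0,2],K[1,1]*y*s+K[1,2]]
def place(p,L):
    c,s=np.cos(p[2]),np.sin(p[2]);L=np.atleast_2d(L)
    return np.c_[p[0]+c*L[:,0]-s*L[:,1],p[1]+s*L[:,0]+c*L[:,1],L[:,2]]
def redquad(r,roi):
    f=r["frame"].astype(int);m=((f[...,0]>2.2*f[...,1])&(f[...,0]>70)).astype(np.uint8)
    k=np.zeros_like(m);a,b,c,d=roi;k[b:d,a:c]=m[b:d,a:c];return k
def fitrot(px,obsr,L,x0):
    def f(p): return np.concatenate([(proj(r,place(p,L))-q).ravel() for r,q in zip(obsr,px)])
    s=least_squares(f,x0,x_scale=[.01,.01,.1],loss="soft_l1");return s.x,f(s.x)
def rendfit(rs,masks,x0):
    # plate pose by matching the silhouette of the 120x95x10 box
    L=np.array([[a*.06,b*.0475,z] for z in(.048,.058) for a in(-1,1) for b in(-1,1)])
    S=4
    def f(p):
        out=[]
        for r,m in zip(rs,masks):
            h=cv2.convexHull((proj(r,place(p,L))).astype(np.float32)).reshape(-1,2)
            im=np.zeros((384*S,512*S),np.uint8);cv2.fillConvexPoly(im,np.round((h+.5)*S*16-8).astype(int),255,shift=4)
            a=cv2.resize(im,(512,384),interpolation=cv2.INTER_AREA)/255.
            d=cv2.GaussianBlur(a-m.astype(float),(0,0),1.5);out.append(d[100:350,150:400].ravel())
        return np.concatenate(out)
    s=least_squares(f,x0,x_scale=[.01,.01,.1],diff_step=[1e-3,1e-3,1e-2]);return s.x,2*s.cost
E
python3 - <<'E'
from h import *
t=read_camera("top");s=read_camera("side")
L=np.array([[-.17,.14,.048],[-.17,-.14,.048],[.17,-.14,.048],[.17,.14,.048]])
ct=np.array([[172,432],[438,503],[517,184],[262,119]])/3.75+[170,90]-.4
cs=np.array([[173,200],[262,412],[697,325],[548,143]])/4+[180,150]-.4
for q,r in(([ct],[t]),([cs],[s]),([ct,cs],[t,s])):
    x,e=fitrot(q,r,L,[.6,.1,.2]);print(x[:2],np.degrees(x[2]),e.round(1))
g=x
mt=redquad(t,(240,160,290,210));ms=redquad(s,(235,195,310,250))
print(mt.sum(),ms.sum())
for R,M in(([t],[mt]),([s],[ms]),([t,s],[mt,ms])):
    p,c=rendfit(R,M,[g[0]-.06,g[1],g[2]]);print(p[:2],np.degrees(p[2]),c)
c,sn=np.cos(g[2]),np.sin(g[2]);d=p[:2]-g[:2]
print("plate in gauge",c*d[0]+sn*d[1],-sn*d[0]+c*d[1],np.degrees(p[2]-g[2]))
print("home",place(g,[.035,0,.048]),"cap",place(g,[.055,0,.203]))
for r,n in((t,"top"),(s,"side")): print(n,proj(r,place(g,[[.055,0,.203],[-.14,.0475,.058],[.095,.0475,.058],[.055-.017,-.098,.091],[.055-.017,.098,.091]])).round(1).tolist())
E
```

```text
[ 0.59672496 -0.01652135] -16.33471380998565 [-0.8 -0.2  0.7 -0.1  0.9  0.3 -0.9 -0.1]
[ 0.59684989 -0.01820382] -16.71525086413007 [-1.6 -0.6 -0.   0.1  0.9  0.6  0.2 -1.1]
[ 0.59686241 -0.01744467] -16.535698885998073 [-0.7 -0.4  0.8 -0.1  1.3  0.5 -0.5 -0.2 -1.8 -0.6  0.   0.   0.8  0.4
 -0.1 -1.3]
846 820
[ 0.53771544 -0.02721411] -9.153727252412917 3.1345424485641855
[ 0.54065012 -0.02239734] -9.521905864748149 7.028217672145618
[ 0.53869718 -0.0262631 ] -9.902769483595 12.679223289706627
plate in gauge -0.05324982476398036 -0.02500827864103161 6.632929402403074
home [[ 0.6304149  -0.02740612  0.048     ]] cap [[ 0.64958775 -0.03309837  0.203     ]]
top [[267.3, 146.1], [240.6, 202.7], [257.0, 144.1], [290.8, 165.6], [240.0, 152.3]]
side [[304.9, 168.8], [237.5, 210.6], [307.3, 199.1], [309.7, 219.0], [285.9, 185.1]]
```

Emit:
play_rows --steps '[[[-0.038,-0.035,0,0,0,0,0.06],[-0.038,-0.035,0,0,0,0,0.06],[-0.038,-0.035,0,0,0,0,0.06],[-0.038,-0.035,0,0,0,0,0.06],[-0.038,-0.035,0,0,0,0,0.06],[-0.038,-0.035,0,0,0,0,0.06],[-0.038,-0.035,0,0,0,0,0.06],[-0.0305,-0.0417,0,0,0,0,0.06],[-0.0305,-0.0417,0,0,0,0,0.06],[-0.0305,-0.0417,0,0,0,0,0.06],[-0.0305,-0.0417,0,0,0,0,0.06],[-0.0305,-0.0417,0,0,0,0,0.06]]]'

```text
time_s: 1.9
tool_pos: [0.4515, 0.0697, 0.223]
tool_rot: [179.9, 0.0, 161.5]
force: [1.3, 0.6, 0.8]
grip_width: 0.0599
grasp_force: 0.0
```

Emit:
play_rows --steps '[[[-0.0305,-0.0417,0,0,0,0,0.06],[-0.0305,-0.0417,0,0,0,0,0.06],[-0.0305,-0.0417,0,0,0,0,0.06],[0,0,0,0,0,0.14,0.06],[0,0,0,0,0,0.14,0.06],[0,0,0,0,0,0.14,0.06],[0,0,0,0,0,0.14,0.06],[0,0,0,0,0,0.14,0.06],[0,0,0,0,0,0.14,0.06],[0,0,0,0,0,0.14,0.06],[0,0,0,0,0,0.14,0.06],[0,0,0,0,0,0.14,0.06]]]'

```text
time_s: 3.1
tool_pos: [0.4967, -0.0712, 0.2227]
tool_rot: [180.0, -0.0, 89.0]
force: [-0.1, 1.2, 0.2]
grip_width: 0.0602
grasp_force: 0.0
```

Emit:
play_rows --steps '[[[0,0,0,0,0,0.14,0.06],[0,0,0,0,0,0.14,0.06],[0,0,0,0,0,0,0.06],[0,0,0,0,0,0,0.06]]]'

```text
time_s: 3.5
tool_pos: [0.4967, -0.0712, 0.2227]
tool_rot: [180.0, -0.0, 73.5]
force: [0.2, -0.2, 0.2]
grip_width: 0.0603
grasp_force: 0.0
```

Emit:
play_rows --steps '[[[-0.019,0.015,0,0,0,0,0.06],[0,0,0.04,0,0,0,0.06],[0,0,0.04,0,0,0,0.06],[0,0,0.04,0,0,0,0.06],[0,0,0.03,0,0,0,0.06],[0,0,0.01,0,0,0,0.06],[0,0,0.005,0,0,0,0.06],[0,0,0.004,0,0,0,0.06],[0,0,0,0,0,0,0.06],[0,0,0,0,0,0,0.06]]]'

```text
time_s: 4.5
tool_pos: [0.5067, -0.0938, 0.0548]
tool_rot: [179.9, -0.1, 73.3]
force: [0.7, -0.7, -0.6]
grip_width: 0.0602
grasp_force: 0.0
```

Run:
```python
from h import *
o=get_obs();print(o["tool_pos"],o["force"])
r=read_camera("side");a=r["frame"][150:300,180:380,::-1];cv2.imwrite("pics/s2.png",cv2.resize(a,(800,600),interpolation=cv2.INTER_CUBIC))
```

```text
[ 0.50666426 -0.093764    0.0548218 ] [ 0.65808569 -0.67628175 -0.59979429]
```

View pics/s2.png

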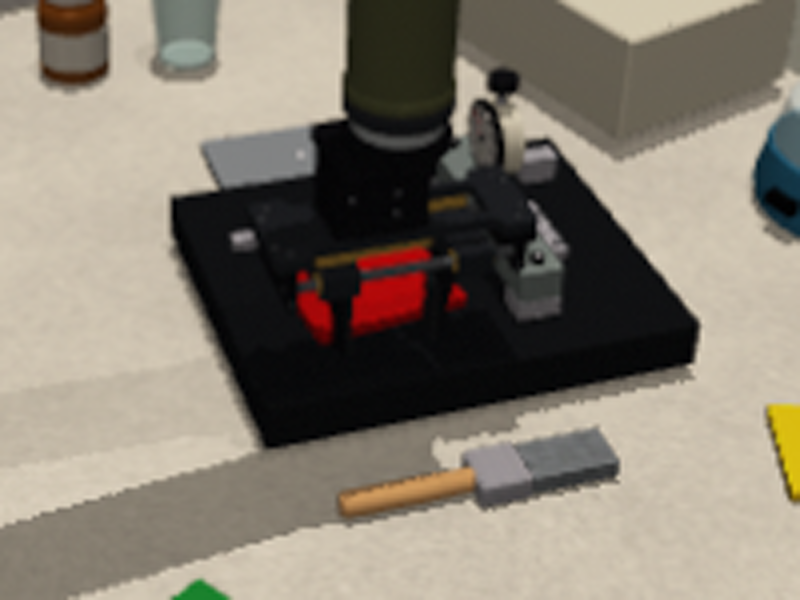

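The side view shows both fingers beside the plate's outer edge, at about (265,236) and (289,232), clear of it and of the brush. Now the sideways push.

Emit:
play_rows --steps '[[[0,0,0.002,0,0,0,0.06],[0.005,0,0,0,0,0,0.06],[0.005,0,0,0,0,0,0.06],[0.005,0,0,0,0,0,0.06],[0.005,0,0,0,0,0,0.06],[0.004,0,0,0,0,0,0.06],[0.004,0,0,0,0,0,0.06],[0.003,0,0,0,0,0,0.06],[0.003,0,0,0,0,0,0.06],[0.002,0,0,0,0,0,0.06],[0,0,0,0,0,0,0.06]]]'

```text
time_s: 5.65
tool_pos: [0.5162, -0.0587, 0.0516]
tool_rot: [180.0, -0.0, 73.3]
force: [0.3, -0.7, 0.9]
grip_width: 0.0601
grasp_force: 0.0
```

Emit:
play_rows --steps '[[[0.002,0,0,0,0,0,0.06],[0.002,0,0,0,0,0,0.06],[0,0,0,0,0,0,0.06]]]'

```text
time_s: 5.95
tool_pos: [0.5173, -0.0551, 0.0517]
tool_rot: [180.0, -0.0, 73.3]
force: [-0.6, -1.0, 0.1]
grip_width: 0.0603
grasp_force: 0.3
```

Emit:
play_rows --steps '[[[0.001,0,0,0,0,0,0.06],[0.001,0,0,0,0,0,0.06],[0,0,0,0,0,0,0.06]]]'

```text
time_s: 6.25
tool_pos: [0.5175, -0.0546, 0.0516]
tool_rot: [180.0, 0.1, 73.2]
force: [-1.4, -5.1, 1.0]
grip_width: 0.0602
grasp_force: 2.4
```

Emit:
play_rows --steps '[[[0.001,0,0,0,0,0,0.06],[0,0,0,0,0,0,0.06]]]'

```text
time_s: 6.45
tool_pos: [0.5176, -0.0545, 0.0516]
tool_rot: [180.0, 0.1, 73.2]
force: [-2.4, -6.3, 2.6]
grip_width: 0.0598
grasp_force: 3.4
```

Run:
```python
from h import *
g=[.597,-.017,np.radians(-16.5)]
t=read_camera("top")
mt=redquad(t,(235,150,300,215));cv2.imwrite("pics/t2.png",cv2.resize(t["frame"][110:235,200:320,::-1],(576,600),interpolation=cv2.INTER_CUBIC))
print(mt.sum(),get_obs()["force"],get_obs()["tool_pos"])
```

```text
416 [-1.76573398 -6.19608904  1.21801626] [ 0.51760295 -0.05452405  0.05162623]
```

Emit:
play_rows --steps '[[[-0.015,0,0,0,0,0,0.06],[-0.015,0,0,0,0,0,0.06],[0,0,-0.03,0,0,0,0.05],[0,0,-0.03,0,0,0,0.05],[0,-0.035,0,0,0,0,0.05],[0,-0.035,0,0,0,0,0.05],[0.04,0,0,0,0,0,0.05],[0.04,0,0,0,0,0,0.05],[0,0,0,0,0,-0.14,0.05],[0,0,0,0,0,-0.14,0.05],[0,0,0,0,0,-0.14,0.05],[0,0,0,0,0,-0.14,0.05]]]'

```text
time_s: 7.7
tool_pos: [0.4651, 0.0153, 0.1115]
tool_rot: [180.0, -0.1, 105.7]
force: [0.1, 0.2, -0.3]
grip_width: 0.0495
grasp_force: 0.0
```

Emit:
play_rows --steps '[[[0,0,0,0,0,-0.14,0.05],[0,0,0,0,0,-0.14,0.05],[0,0,0,0,0,-0.14,0.05],[0,0,0,0,0,-0.14,0.05],[0,0,0,0,0,-0.14,0.05],[0,0,0,0,0,-0.14,0.05],[0,0,0,0,0,-0.14,0.05],[0,0,0,0,0,-0.03,0.05],[0,0,0,0,0,0,0.05]]]'

```text
time_s: 8.6
tool_pos: [0.4652, 0.0152, 0.1116]
tool_rot: [180.0, -0.0, 163.1]
force: [0.4, 1.3, 1.1]
grip_width: 0.0499
grasp_force: 0.0
```

```bash
cat > look.py <<'E'
from h import *
import sys
g=np.array([.597,-.017,np.radians(-16.5)])
def tog(p): 
    c,s=np.cos(g[2]),np.sin(g[2]);d=np.array(p[:2])-g[:2];return c*d[0]+s*d[1],-s*d[0]+c*d[1]
o=get_obs();print("tool gauge",np.round(tog(o["tool_pos"]),4),o["tool_pos"].round(4),"yaw",o["tool_rot"].round(1),"F",o["force"].round(1))
ims=[]
for n,(x,y) in(("top",(200,110)),("side",(220,150))):
    r=read_camera(n);ims.append(cv2.resize(r["frame"][y:y+120,x:x+80 if n=="top" else x+120,::-1],None,fx=4,fy=4,interpolation=cv2.INTER_CUBIC))
cv2.imwrite("pics/%s.png"%sys.argv[1],np.hstack(ims))
E
python3 look.py b1
```

```text
tool gauge [-0.1355 -0.0065] [0.4652 0.0152 0.1116] yaw [180.   -0.  163.1] F [0.4 1.3 1.1]
```

View pics/b1.png

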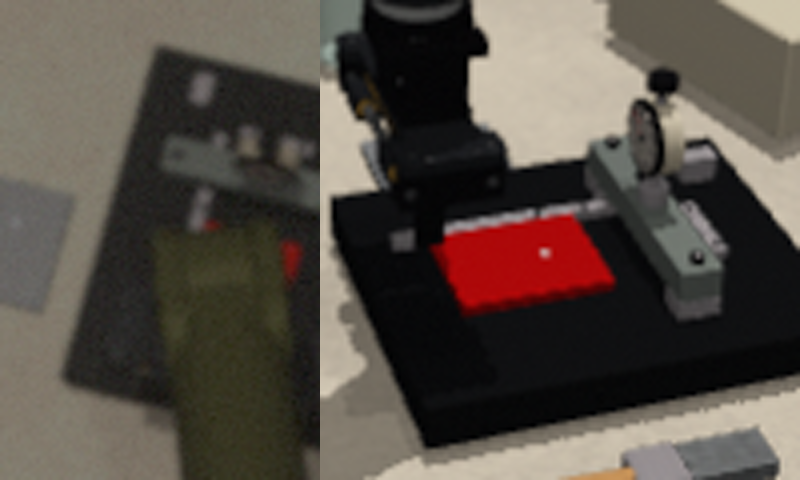

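The plate now lies along the fence, with its near edge at side pixels of about (248–256, 210–227) and the gripper above and behind it. I'll measure the plate before lowering.

Run:
```python
from h import *
s=read_camera("side");ms=redquad(s,(235,190,310,250));print(ms.sum())
g=np.array([.597,-.017,np.radians(-16.5)])
for x in ([.545,-.001,-.28],[.535,.005,-.28]):
    p,c=rendfit([s],[ms],x);d=p[:2]-g[:2];print(p,np.degrees(p[2]),c,"gauge",.9588*d[0]-.284*d[1],.284*d[0]+.9588*d[1])
```

```text
756
[ 0.55158977 -0.001      -0.29541676] -16.926133522953148 11.90755099459576 gauge -0.04808332476393198 0.0024442957937456395
[ 0.55288554  0.00482451 -0.28057525] -16.075777846460504 21.867276494956 gauge -0.04849510603974696 0.008396828671229381
```

Emit:
play_rows --steps '[[[0,0,0.03,0,0,-0.007,0.05],[0,0,0.02,0,0,0,0.05],[0,0,0.007,0,0,0,0.05],[0,0,0.003,0,0,0,0.05],[-0.006,0,0,0,0,0,0.05],[-0.006,0,0,0,0,0,0.05],[-0.004,0,0,0,0,0,0.05],[-0.004,0,0,0,0,0,0.05],[-0.004,0,0,0,0,0,0.05],[-0.004,0,0,0,0,0,0.05],[-0.004,0,0,0,0,0,0.05]]]'

```text
time_s: 9.85
tool_pos: [0.4963, 0.0065, 0.0516]
tool_rot: [180.0, -0.0, 163.6]
force: [-2.2, 0.6, 1.0]
grip_width: 0.0504
grasp_force: 1.1
```

Emit:
play_rows --steps '[[[-0.006,0.0002,0,0,0,0,0.05],[-0.006,0.0002,0,0,0,0,0.05],[-0.006,0.0002,0,0,0,0,0.05],[-0.006,0.0002,0,0,0,0,0.05],[-0.006,0.0002,0,0,0,0,0.05],[-0.006,0.0002,0,0,0,0,0.05]]]'

```text
time_s: 10.45
tool_pos: [0.5312, -0.0029, 0.0514]
tool_rot: [-180.0, -0.0, 163.6]
force: [-2.5, -0.7, -1.0]
grip_width: 0.0501
grasp_force: 1.1
```

```bash
python3 look.py b2
```

```text
tool gauge [-0.0671 -0.0052] [ 0.5312 -0.0029  0.0514] yaw [-180.    -0.   163.6] F [-2.5 -0.7 -1. ]
```

View pics/b2.png

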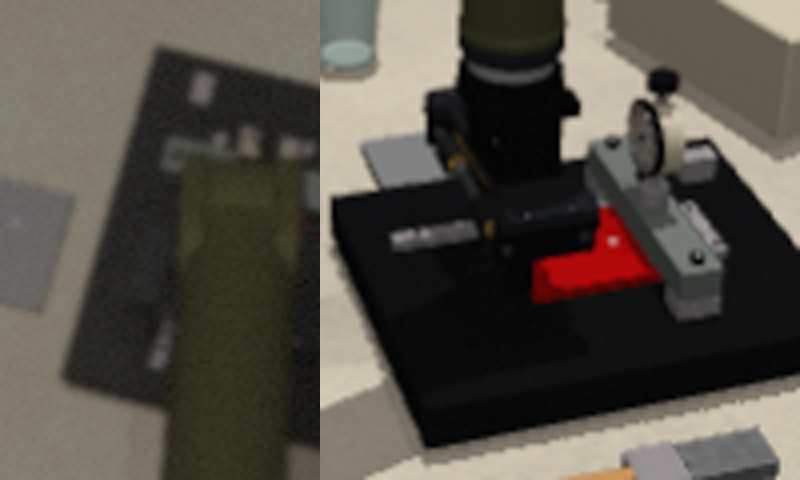

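The plate is sliding straight under the beam, its near edge at about (273,223) and still along the fence. I'll carry on to the stop.

Emit:
play_rows --steps '[[[-0.006,0.0002,0,0,0,0,0.05],[-0.006,0.0002,0,0,0,0,0.05],[-0.006,0.0002,0,0,0,0,0.05],[-0.004,0.0002,0,0,0,0,0.05],[-0.003,0.0002,0,0,0,0,0.05],[-0.002,0,0,0,0,0,0.05],[0,0,0,0,0,0,0.05]]]'

```text
time_s: 11.25
tool_pos: [0.5576, -0.0092, 0.0516]
tool_rot: [180.0, 0.0, 163.6]
force: [-0.4, 0.5, -0.1]
grip_width: 0.0498
grasp_force: 0.4
```

Emit:
play_rows --steps '[[[-0.002,0,0,0,0,0,0.05],[-0.001,0,0,0,0,0,0.05],[0,0,0,0,0,0,0.05]]]'

```text
time_s: 11.55
tool_pos: [0.5602, -0.0099, 0.0516]
tool_rot: [180.0, 0.0, 163.6]
force: [-1.7, -0.4, -0.5]
grip_width: 0.0501
grasp_force: 0.6
```

Emit:
play_rows --steps '[[[-0.001,0,0,0,0,0,0.05],[-0.001,0,0,0,0,0,0.05],[0,0,0,0,0,0,0.05]]]'

```text
time_s: 11.85
tool_pos: [0.5621, -0.0105, 0.0516]
tool_rot: [180.0, 0.0, 163.6]
force: [-1.6, 0.2, -0.0]
grip_width: 0.0497
grasp_force: 0.7
```

Emit:
play_rows --steps '[[[-0.001,0,0,0,0,0,0.05],[-0.001,0,0,0,0,0,0.05],[0,0,0,0,0,0,0.05]]]'

```text
time_s: 12.15
tool_pos: [0.5628, -0.0107, 0.0514]
tool_rot: [180.0, -0.1, 163.6]
force: [-5.8, 1.1, 3.3]
grip_width: 0.0504
grasp_force: 2.5
```

Emit:
play_rows --steps '[[[-0.001,0,0,0,0,0,0.05],[0,0,0,0,0,0,0.05]]]'

```text
time_s: 12.35
tool_pos: [0.5629, -0.0107, 0.0513]
tool_rot: [-180.0, -0.3, 163.6]
force: [-7.6, 1.9, 4.5]
grip_width: 0.0499
grasp_force: 3.6
```

The plate is against the stop. Next I'll back off and nudge it gently sideways to make sure it sits on the fence.

Emit:
play_rows --steps '[[[0.02,0,0,0,0,0,0.05],[0,0,-0.03,0,0,0,0],[0,0,-0.03,0,0,0,0],[0,-0.038,0,0,0,0,0],[0,-0.038,0,0,0,0,0],[-0.023,0,0,0,0,0,0],[-0.023,0,0,0,0,0,0],[0,0,0.03,0,0,0,0],[0,0,0.02,0,0,0,0],[0,0,0.01,0,0,0,0],[0,0,0,0,0,0,0]]]'

```text
time_s: 13.45
tool_pos: [0.5678, -0.0916, 0.0505]
tool_rot: [-180.0, -0.1, 163.6]
force: [0.6, 0.4, 0.5]
grip_width: 0.0004
grasp_force: 0.0
```

```bash
python3 look.py b3
```

```text
tool gauge [-0.0068 -0.0798] [ 0.5678 -0.0916  0.0505] yaw [-1.800e+02 -1.000e-01  1.636e+02] F [0.6 0.4 0.5]
```

View pics/b3.png

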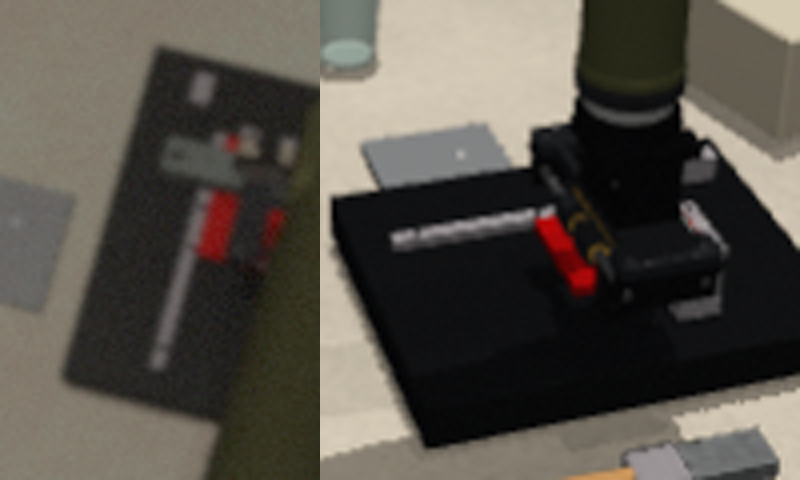

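The plate lies under the beam against the fence (top crop, plate edge at about (205,235) touching the fence). The closed fingers stand clear of its outer edge.

Emit:
play_rows --steps '[[[0,0.005,0,0,0,0,0],[0,0.004,0,0,0,0,0],[0,0.003,0,0,0,0,0],[0,0.002,0,0,0,0,0],[0,0.001,0,0,0,0,0],[0,0,0,0,0,0,0]]]'

```text
time_s: 14.15
tool_pos: [0.5726, -0.077, 0.0516]
tool_rot: [180.0, 0.0, 163.6]
force: [1.5, -0.4, -0.4]
grip_width: -0.0001
grasp_force: 0.0
```

Emit:
play_rows --steps '[[[0,0.001,0,0,0,0,0],[0,0.001,0,0,0,0,0],[0,0,0,0,0,0,0]]]'

```text
time_s: 14.45
tool_pos: [0.5731, -0.0752, 0.0515]
tool_rot: [180.0, -0.0, 163.6]
force: [-0.1, 0.2, -0.5]
grip_width: 0.0001
grasp_force: 0.0
```

Emit:
play_rows --steps '[[[0,0.001,0,0,0,0,0],[0,0,0,0,0,0,0]]]'

```text
time_s: 14.65
tool_pos: [0.5734, -0.0742, 0.0515]
tool_rot: [180.0, -0.0, 163.6]
force: [-0.1, 0.5, 0.3]
grip_width: 0.0003
grasp_force: 0.0
```

Emit:
play_rows --steps '[[[0,0.001,0,0,0,0,0],[0,0.001,0,0,0,0,0],[0,0,0,0,0,0,0]]]'

```text
time_s: 14.95
tool_pos: [0.574, -0.0722, 0.0516]
tool_rot: [180.0, 0.0, 163.6]
force: [-0.3, 0.2, -0.0]
grip_width: 0.0005
grasp_force: 0.0
```

Emit:
play_rows --steps '[[[0,0.001,0,0,0,0,0],[0,0.001,0,0,0,0,0],[0,0,0,0,0,0,0]]]'

```text
time_s: 15.25
tool_pos: [0.5745, -0.0703, 0.0515]
tool_rot: [180.0, -0.0, 163.6]
force: [0.2, -0.2, -0.0]
grip_width: 0.0007
grasp_force: 0.0
```

Emit:
play_rows --steps '[[[0,0.001,0,0,0,0,0],[0,0.001,0,0,0,0,0],[0,0,0,0,0,0,0]]]'

```text
time_s: 15.55
tool_pos: [0.5748, -0.0695, 0.0516]
tool_rot: [-179.9, -0.0, 163.6]
force: [-2.1, -1.8, 0.7]
grip_width: 0.0006
grasp_force: 1.1
```

Emit:
play_rows --steps '[[[0,0.001,0,0,0,0,0],[0,0.001,0,0,0,0,0],[0,0,0,0,0,0,0]]]'

```text
time_s: 15.85
tool_pos: [0.5748, -0.0694, 0.0516]
tool_rot: [-179.8, -0.0, 163.5]
force: [-2.6, -4.6, 2.7]
grip_width: 0.0005
grasp_force: 3.1
```

Emit:
play_rows --steps '[[[0,0.001,0,0,0,0,0],[0,0,0,0,0,0,0]]]'

```text
time_s: 16.05
tool_pos: [0.5748, -0.0694, 0.0516]
tool_rot: [-179.8, -0.0, 163.5]
force: [-3.2, -7.9, 2.3]
grip_width: 0.0003
grasp_force: 3.9
```

Emit:
play_rows --steps '[[[0,-0.02,0,0,0,0,0],[0,0,-0.03,0,0,0,0],[0,0,-0.03,0,0,0,0.05],[0.048,0,0,0,0,0,0.05],[0,0.035,0,0,0,0,0.05],[0,0.035,0,0,0,0,0.05],[0,0,0.03,0,0,0,0.05],[0,0,0.02,0,0,0,0.05],[0,0,0.0095,0,0,0,0.05],[-0.01,0,0,0,0,0,0.05],[-0.005,0,0,0,0,0,0.05],[0,0,0,0,0,0,0.05]]]'

```text
time_s: 17.25
tool_pos: [0.5605, -0.0091, 0.0534]
tool_rot: [180.0, 0.2, 163.6]
force: [-0.1, 1.0, -0.7]
grip_width: 0.0498
grasp_force: 0.0
```

Emit:
play_rows --steps '[[[-0.002,0,0,0,0,0,0.05],[-0.001,0,0,0,0,0,0.05],[0,0,0,0,0,0,0.05]]]'

```text
time_s: 17.55
tool_pos: [0.5615, -0.0094, 0.0524]
tool_rot: [180.0, 0.0, 163.6]
force: [0.5, 0.7, -0.2]
grip_width: 0.0506
grasp_force: 0.0
```

Emit:
play_rows --steps '[[[-0.001,0,0,0,0,0,0.05],[-0.001,0,0,0,0,0,0.05],[0,0,0,0,0,0,0.05]]]'

```text
time_s: 17.85
tool_pos: [0.563, -0.0098, 0.052]
tool_rot: [180.0, -0.0, 163.6]
force: [-1.4, 0.6, 0.2]
grip_width: 0.0501
grasp_force: 0.3
```

Emit:
play_rows --steps '[[[-0.001,0,0,0,0,0,0.05],[0,0,0,0,0,0,0.05]]]'

```text
time_s: 18.05
tool_pos: [0.5631, -0.0098, 0.0519]
tool_rot: [-180.0, -0.1, 163.6]
force: [-3.5, 0.9, 1.7]
grip_width: 0.0498
grasp_force: 1.9
```

Emit:
play_rows --steps '[[[0.02,0,0,0,0,0,0.05],[0,0,-0.05,0,0,0,0],[0,0,-0.05,0,0,0,0],[0,0,-0.05,0,0,0,0],[0,0,-0.05,0,0,0,0],[-0.037,0,0,0,0,0,0],[-0.036,0,0,0,0,0,0],[-0.036,0.001,0,0,0,0,0],[0,0,0,0,0,0,0],[0,0,0,0,0,0,0]]]'

```text
time_s: 19.05
tool_pos: [0.6499, -0.0349, 0.2511]
tool_rot: [-179.9, -0.0, 163.6]
force: [0.0, 0.8, 0.6]
grip_width: 0.0003
grasp_force: 0.0
```

```bash
python3 look.py b4
```

```text
tool gauge [ 0.0558 -0.0021] [ 0.6499 -0.0349  0.2511] yaw [-179.9   -0.   163.6] F [0.  0.8 0.6]
```

View pics/b4.png

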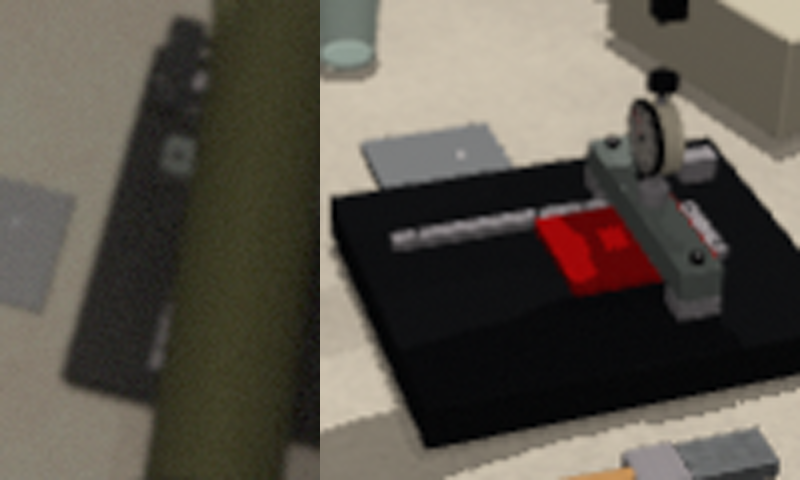

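The plate is home, flush with the fence and tight up to the stop. The fingertip, at about (668,10), is directly over the cap at (663,80). Now I'll lower it.

Emit:
play_rows --steps '[[[0,0,0.025,0,0,0,0],[0,0,0.015,0,0,0,0],[0,0,0.004,0,0,0,0],[0,0,0.002,0,0,0,0],[0,0,0.002,0,0,0,0],[0,0,0.002,0,0,0,0],[0,0,0,0,0,0,0]]]'

```text
time_s: 19.85
tool_pos: [0.65, -0.0343, 0.2025]
tool_rot: [180.0, 0.0, 163.6]
force: [-0.1, 0.8, 0.3]
grip_width: 0.0003
grasp_force: 0.0
```

Emit:
play_rows --steps '[[[0,0,0.001,0,0,0,0],[0,0,0.001,0,0,0,0],[0,0,0.001,0,0,0,0],[0,0,0,0,0,0,0]]]'

```text
time_s: 20.25
tool_pos: [0.65, -0.0343, 0.1994]
tool_rot: [180.0, 0.0, 163.6]
force: [-0.2, 0.9, 3.8]
grip_width: 0.0002
grasp_force: 1.9
```

Contact, and the head is moving. I'll continue in 1 mm steps.

Emit:
play_rows --steps '[[[0,0,0.001,0,0,0,0],[0,0,0.001,0,0,0,0],[0,0,0,0,0,0,0]]]'

```text
time_s: 20.55
tool_pos: [0.65, -0.0343, 0.197]
tool_rot: [180.0, 0.0, 163.6]
force: [1.2, 0.2, 4.0]
grip_width: 0.0004
grasp_force: 1.6
```

Emit:
play_rows --steps '[[[0,0,0.001,0,0,0,0],[0,0,0,0,0,0,0]]]'

```text
time_s: 20.75
tool_pos: [0.65, -0.0343, 0.196]
tool_rot: [180.0, 0.0, 163.6]
force: [1.3, -0.7, 3.0]
grip_width: 0.0001
grasp_force: 1.5
```

Emit:
play_rows --steps '[[[0,0,0.001,0,0,0,0],[0,0,0,0,0,0,0]]]'

```text
time_s: 20.95
tool_pos: [0.6501, -0.0343, 0.1955]
tool_rot: [180.0, 0.0, 163.6]
force: [-0.1, -0.8, 4.8]
grip_width: 0.0003
grasp_force: 2.6
```

Emit:
play_rows --steps '[[[0,0,0.001,0,0,0,0],[0,0,0,0,0,0,0]]]'

```text
time_s: 21.15
tool_pos: [0.6501, -0.0344, 0.1954]
tool_rot: [180.0, 0.1, 163.6]
force: [-1.8, -0.6, 8.8]
grip_width: 0.0004
grasp_force: 4.5
```

Emit:
play_rows --steps '[[[0,0,0.0005,0,0,0,0],[0,0,0,0,0,0,0]]]'

```text
time_s: 21.35
tool_pos: [0.6501, -0.0343, 0.1954]
tool_rot: [179.9, 0.1, 163.6]
force: [-2.2, 0.3, 10.6]
grip_width: 0.0006
grasp_force: 5.5
```

The foot is resting on the plate: the position has stalled at the expected height and the force has risen to 10 N. Now I'll retreat straight up.

Emit:
play_rows --steps '[[[0,0,-0.004,0,0,0,0],[0,0,-0.01,0,0,0,0],[0,0,-0.03,0,0,0,0],[0,0,-0.04,0,0,0,0],[0.04,0,0,0,0,0,0],[0.04,0,0,0,0,0,0],[0.04,0,0,0,0,0,0],[0.04,0,0,0,0,0,0],[0,0,0,0,0,0,0],[0,0,0,0,0,0,0]]]'

```text
time_s: 22.35
tool_pos: [0.4959, 0.0111, 0.278]
tool_rot: [179.9, 0.0, 163.7]
force: [1.1, -0.2, -0.5]
grip_width: 0.0006
grasp_force: 0.0
```

```bash
python3 look.py b5
```

```text
tool gauge [-0.1049 -0.0017] [0.4959 0.0111 0.278 ] yaw [179.9   0.  163.7] F [ 1.1 -0.2 -0.5]
```

View pics/b5.png

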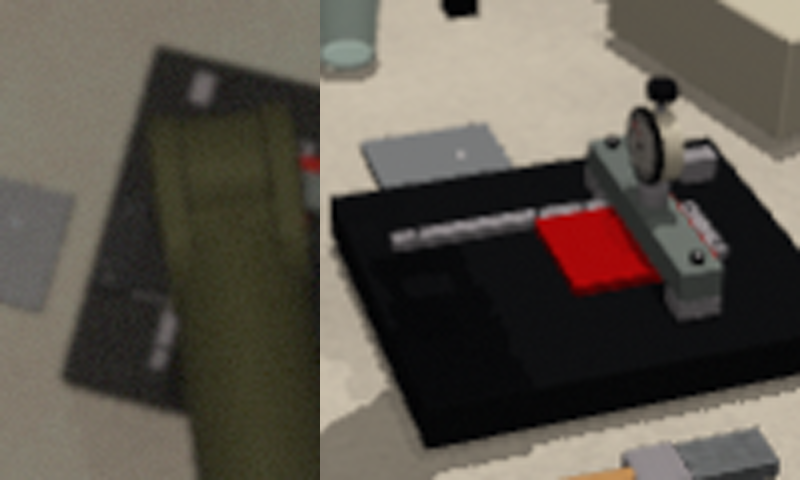

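The head is down (cap at about (662,88), lower than before), the plate hasn't moved from fence and stop, and the arm is clear of everything.

```bash
python3 -c "from cell import *; print(sign_off())"
```

```text
the job is handed in; nothing more can be done
None
```

The red plate lies against the fence and the end stop, the gauge foot was pressed down onto it, nothing else on the bench was touched, and the job was handed in at about 22 s of the 54 s allowed.

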